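Draw the bottom plaster blank from the stack chute

ROBOT

A 6-joint arm with a two-finger parallel gripper is mounted at the origin on the work surface. World frame = base frame: x ahead of the robot, y to its left, z up, the work surface at z = 0. Lengths are in m, angles in rad, forces in N, time in s.
With the tool pointing down it reaches from about 0.35 to 0.975 m from the base axis. Payload 4.9 kg.
Tool frame: the origin (TCP) lies midway between the tips of the shut fingers; the grasp point (between the pads) lies 19 mm behind it; z points along the fingers, y is the line along which they close (so a half turn about z gives the same grasp; the last joint's range is limited). The gripper opens to 85 mm and grips with 20 to 120 N. Pads are 22 mm wide; open, the fingers measure 114 mm over their backs; the gripper's body (76 mm by 85 mm) begins 54 mm behind the grasp point. The pads swing forward as they close: fully open they stand 13 mm farther back than shut.
Start: joints at [1.017, 0.053, 1.613, -0, 1.476, -0.119], TCP at [0.263, 0.567, 0.231] pointing down, gripper open.
Joint ranges: [-3.01, 3.01], [-1.01, 2.22], [0.06, 2.58], [-1.02, 4.17], [0.09, 2.62], [-3.14, 3.14]. Speed limits (rad/s): [2.57, 2.57, 3.14, 3.14, 3.14, 3.14].

INTERFACE

Orientations are given as a rotation vector (axis times angle).
In Python, from station import ctrl gives the robot as it stands.
- The arm moves only by the shell command python3 -m handwheel 'ROWS' [FORCE]. ROWS is JSON, a list of rows, each an object with "gripper": the gripper command: -1 is fully open, 1 is shut, values between are in proportion; "offset": the shift along the tool's x, y, z in mm, a list of three; "rotation": the turn, a rotation vector about the tool's x, y, z in rad, a list of three. A call has exactly 8 rows; each row is the pose to reach, as a shift and turn from the pose commanded when the call began, along the tool's axes at that moment; what a row does not reach only later rows make up. A row lasts 1/8 s, in which the tool goes at most 62.5 mm and 10.7 degrees, less where a joint would pass 70% of its speed; a pose out of reach is approached as far as the arm can. A call with a gripper value outside its range is refused whole. The fingers move at their own pace and stop on an object; FORCE is the grip in N (left out, the last holds). Time passes only in rows, so rows that repeat a pose let the fingers close, or fill a call up. It gives the time, the measured TCP pose, the force, the opening and the grip force at its end, in the units of the state.
- ctrl.get_obs(): the state, without advancing time (a new reading comes with each control period).
- ctrl.get_image(name): name is "side" or "top"; returns a dict with "image" (480x640x3 uint8, red, green, blue), "fovy" (degrees; the focal length in pixels is half the picture's height over the tangent of half this angle, whatever the lens; pixels are square), "cx", "cy" (the principal point, pixels), "k1" (the pictures are not rectified: a ray, as slopes to the right and down, at radius r is drawn at 1 + k1 r^2 times it, then the intrinsics apply), "xyz" and "attitude" of the camera in the world. Camera axes: x right, y up, looking along -z (the intrinsics and any distortion apply to the point x, -y, -z); pixel columns grow to the right and rows downward; lengths in m; the calibration is good to about 2 mm. A picture is of the moment at which its call begins. There is no depth.
- ctrl.finish_job(): hands the job in; it is judged then, once.
The state is a dict: "t": time; "q": joint angles; "dq": joint speeds; "effort": joint torques, N m; "tool_pos": TCP position; "tool_rot": TCP orientation; "contact_force": force on the tool from outside, world axes, zero at the start; "wrist_torque": the same for the moment, N m; "opening": finger opening in m; "grip_force": force on a finger pad.
Only numpy, scipy, OpenCV 4.12 (cv2) and the standard library are available. Lean on these libraries where they do the work, as an engineer would, in place of code of your own. Each camera call takes 0.05 s, during which the arm holds its last target. There are 200 camera calls.

TASK

Two small plywood chutes on the carving bench hold stacks of three plaster blanks, one of oblong bars and one of round discs. Draw the bottom oblong bar straight out through the mouth of its chute so that the two bars above stay in the chute and simply drop down, then lay it flat in the middle of the cork mat, lengthwise along it, letting go only once it is down on the mat (do not drop it).

Things in the scene. Friction and masses are not known exactly. Their poses are not given: they have to be found in the camera images.
- blank_low: bottom bar of the oblong stack: white plaster, 100 x 44 x 24 mm (x, y, z), 80 to 170 g. Origin: centre of its underside, 6 mm above the bench on the chute's floor; x along its length, pointing out of the mouth (the way to draw it, away from the robot); z up. Stands out about 33 mm past the chute, free above and beside: grip it there across its 44 mm. Clear of the chute after 67 mm of level travel
- blank_mid: second bar, same size and axes, on the bottom one, set back 40 mm from it, wholly in the chute; it falls 24 mm when the bottom one has gone. Origin: centre of its underside. The fixed plywood chute around the stack: open on top, 114 x 58 mm outside, walls 4 mm, 66 mm high, 3 mm of play; its mouth is open up to 39 mm above the bench, with two corner lips above that hold back the upper bars
- blank_top: third and top bar, same size and axes, lying on the second; its top is 78 mm above the bench, 12 mm above the chute's walls. Origin: centre of its underside
- pad: thin brown cork mat fixed flat on the bench between the two chutes: 160 x 90 x 5 mm (x, y, z), top face 5 mm above the bench. Origin at the centre of its underside; x along its length
Not all that is in view belongs to the job. Leave any blue look-alike of the blank_top alone.

How it is judged:
On the way, in this order (a step that is already met when the one before it is completed fails the run):
1. the bottom bar is drawn clear of the chute (horizontal distance between blank_low and blank_mid above 0.105 m), for 0.1 s.
2. the bar is brought down to the cork mat (underside within 15 mm of it) while still in the grip (contact force between the fingers and blank_low above 0.5 N and horizontal distance between blank_low and pad below 0.03 m and height (world z) of blank_low below 0.02 m), for 0.1 s.
At the end, for the whole second after the job is handed in: The drawn bar lies flat and still on the cork mat, centre within 20 mm of the mat's centre, lengthwise within 15 degrees (either way round); the two other bars lie level (within 10 degrees) in their chute, each at most 32 mm from its start (24 mm is the drop) (horizontal distance between blank_low and pad below 0.02 m and angle between the x axis of blank_low and the x axis of pad, either way round below 0.26 rad and height (world z) of blank_low below 0.01 m and angle between blank_low's own z axis and vertical below 0.1 rad and linear speed of blank_low below 0.02 m/s and distance of each of blank_mid, blank_top from where it was at the start of the episode below 0.032 m and angle between each of blank_mid, blank_top's own z axis and vertical below 0.17 rad); the robot touches nothing.
It fails at once if one of the two upper bars is lifted, pulled or knocked out of the chute (more than 45 mm from where it started) (distance of any of blank_mid, blank_top from where it was at the start of the episode above 0.045 m).
It also fails if it takes over 40 s, if anything falls off the work surface, if the arm or the gripper's body presses on something with over 40 N, if the wrist force passes 120 N, or if a joint passes its speed limit or range.

## Working session

There is one attempt and no reset: what is moved stays moved. The work goes in short steps, Python scripts to look and compute and a shell command to move; the robot and the scene stay as the last step left them, time stands still between calls to the robot, and variables do not carry over. Pictures are saved under pics/ and viewed, at most 10 in all, crops included, and the job is handed in when it is done.

```bash
ls; mkdir -p pics; python3 - <<'E'
from station import ctrl
import cv2
for n in("top","side"):
    d=ctrl.get_image(n); cv2.imwrite(f"pics/{n}0.png",d.pop("image")[:,:,::-1]); print(n,d)
print(ctrl.get_obs())
E
```

```text
pics
top {'fovy': 54.92709191755133, 'cx': 320.04690420151627, 'cy': 246.67968464681428, 'k1': 0.004852654889483342, 'xyz': array([ 0.40653232, -0.05370768,  0.88782536]), 'attitude': array([ 0.06849752, -0.05740004, -1.56041085])}
side {'fovy': 47.30238873272394, 'cx': 324.3273969704044, 'cy': 245.57657094217714, 'k1': -0.1286564624036575, 'xyz': array([ 0.23239392, -0.74832674,  0.86568961]), 'attitude': array([ 0.75553605, -0.10886783, -0.29078814])}
{'t': 0.1, 'q': array([ 1.01702274e+00,  5.33019015e-02,  1.61419287e+00,  2.75495851e-05,
        1.47596228e+00, -1.19029956e-01]), 'dq': array([-0.00029414, -0.00072474, -0.00125974,  0.00023712, -0.00011843,
       -0.00070222]), 'effort': array([ 4.86917143e-04, -3.94897556e+01, -3.71367288e+01, -9.58169744e-05,
        3.93704104e-03,  1.90303632e-05]), 'tool_pos': array([0.26294511, 0.56637053, 0.23015747]), 'tool_rot': array([-6.77394009e-01, -3.06703523e+00,  2.74966022e-03]), 'contact_force': array([-0.00838448,  0.3873648 ,  0.18559261]), 'wrist_torque': array([-0.00452202, -0.02358204,  0.06578322]), 'grip_force': 0.0, 'opening': 0.08534840062614736}
```

View pics/top0.png

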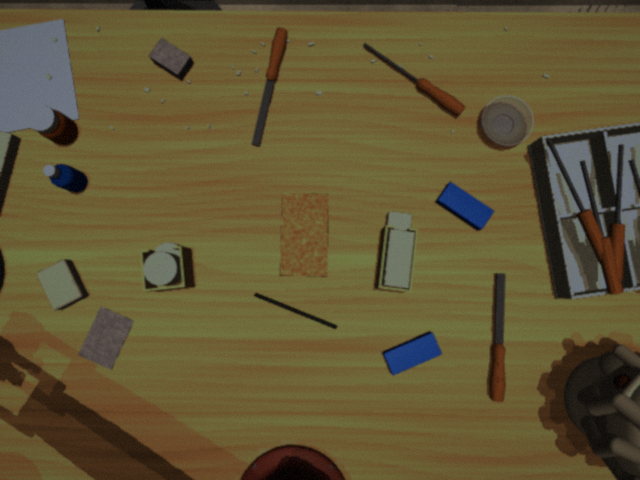

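View pics/side0.png

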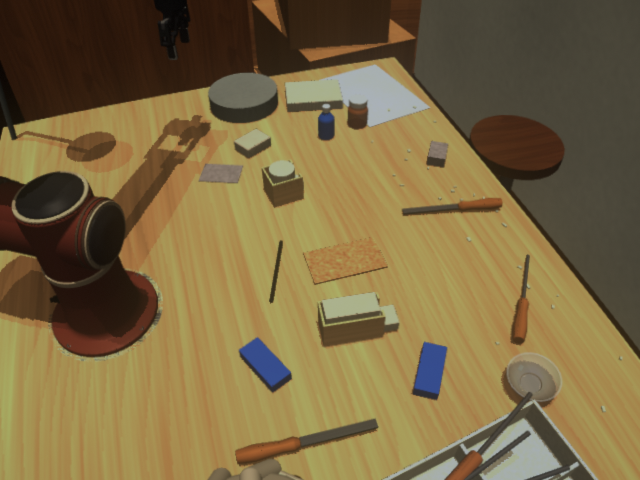

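The top view shows the oblong chute at about (397,255) with its mouth facing up the image (+x) and the low bar's stub at (399,220). The mat is at (304,235). The side view shows the stub at (390,318) and the mat at (345,260). Next I'll enlarge both views.

```bash
cat > h.py <<'E'
import numpy as np, cv2
from scipy.spatial.transform import Rotation as R
from station import ctrl
def K(d):
    f=240/np.tan(np.radians(d["fovy"])/2); return np.array([[f,0,d["cx"]],[0,f,d["cy"]],[0,0,1.]])
def rays(d,uv):
    p=cv2.undistortPoints(np.array(uv,float).reshape(-1,1,2),K(d),np.array([d["k1"],0,0,0.]))[:,0]
    return R.from_rotvec(d["attitude"]).apply(np.c_[p[:,0],-p[:,1],-np.ones(len(p))])
def plane(d,uv,z):
    r=rays(d,uv); return d["xyz"]+r*((z-d["xyz"][2])/r[:,2])[:,None]
def tri(d1,u1,d2,u2):
    out=[]
    for a,b in zip(rays(d1,u1),rays(d2,u2)):
        A=np.c_[a,-b]; s=np.linalg.lstsq(A,d2["xyz"]-d1["xyz"],rcond=None)[0]
        p,q=d1["xyz"]+s[0]*a,d2["xyz"]+s[1]*b; out.append(np.r_[(p+q)/2,np.linalg.norm(p-q)])
    return np.array(out)
E
python3 - <<'E'
from h import *
T,S=ctrl.get_image("top"),ctrl.get_image("side")
a=T["image"][200:300,370:430];b=S["image"][280:350,310:405]
a=cv2.resize(a,None,fx=6,fy=6,interpolation=cv2.INTER_CUBIC);a=cv2.resize(a,(330,550))
b=cv2.resize(b,(470,346),interpolation=cv2.INTER_CUBIC)
o=np.zeros((550,800,3),np.uint8);o[:,:330]=a;o[:346,330:]=b
cv2.imwrite("pics/crop.png",np.clip(o[:,:,::-1]*1.4,0,255))
for d,n in((T,"top"),(S,"side")):
    hsv=cv2.cvtColor(d["image"],cv2.COLOR_RGB2HSV)
    for (x,y) in ([(304,235),(397,250),(399,219),(397,290),(350,235)] if n=="top" else [(345,260),(350,305),(391,313),(391,325),(350,330),(300,240)]): print(n,x,y,hsv[y,x])
E
```

```text
top 304 235 [ 19 148 112]
top 397 250 [ 44  32 120]
top 399 219 [ 42  38 120]
top 397 290 [ 27 108  85]
top 350 235 [ 26 126 111]
side 345 260 [ 17 150 170]
side 350 305 [ 36  54 178]
side 391 313 [ 35  55 177]
side 391 325 [20 98 81]
side 350 330 [ 17 138  89]
side 300 240 [ 27 115 171][ WARN:0@7.601] global loadsave.cpp:1063 imwrite_ Unsupported depth image for selected encoder is fallbacked to CV_8U.
```

View pics/crop.png

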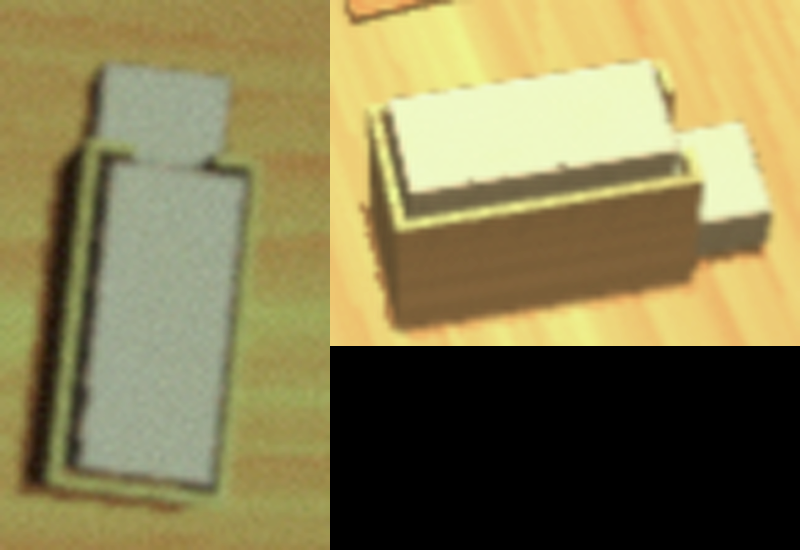

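The crop shows the stub's outer corners (top 388.9,211.6 and 411.8,213.8; side 393.3,304.9 and 398.9,322.9) and the top bar's four corners. I'll triangulate these, and find the mat with a colour mask.

```bash
cat > m.py <<'E'
from h import *
T,S=ctrl.get_image("top"),ctrl.get_image("side")
def quad(m,roi):
    z=np.zeros_like(m); x,y,w,h=roi; z[y:y+h,x:x+w]=m[y:y+h,x:x+w]
    z=cv2.morphologyEx(z,cv2.MORPH_CLOSE,np.ones((5,5)));z=cv2.morphologyEx(z,cv2.MORPH_OPEN,np.ones((5,5)))
    c=max(cv2.findContours(z,0,1)[0],key=cv2.contourArea); h=cv2.convexHull(c)
    for e in np.linspace(1,10,40):
        a=cv2.approxPolyDP(h,e,True)
        if len(a)==4:break
    return a[:,0].astype(float)
h=lambda d:cv2.cvtColor(d["image"],cv2.COLOR_RGB2HSV)
cork=lambda d:cv2.inRange(h(d),(8,132,60),(22,255,255))
E
python3 - <<'E'
from m import *
np.set_printoptions(precision=4,suppress=True)
t=np.array
ct=lambda p:t(p)/5.5+[370,200]-.4
cs=lambda p:t(p-t([330,0]))/4.947+[310,280]-.4
st=tri(T,ct([(104,64),(230,76)]),S,cs([(742,123),(770,212)]));print("stub",st,np.linalg.norm(st[0,:2]-st[1,:2]))
tb=tri(T,ct([(108,165),(245,175),(213,487),(78,470)]),S,cs([(655,62),(680,153),(410,192),(388,97)]));print("top",tb,tb.mean(0))
v=(tb[0]+tb[1]-tb[2]-tb[3])[:2];print("yaw deg",np.degrees(np.arctan2(v[1],v[0])),np.linalg.norm(v)/2)
v=(st[0]-st[1])[:2];print("stub yaw",np.degrees(np.arctan2(-v[0],v[1])))
for d,r in((T,(270,180,70,110)),(S,(295,230,100,60))):
    q=quad(cork(d),r);p=plane(d,q,.005);print(q.tolist());print(p,p.mean(0))
    print([np.linalg.norm(p[i]-p[i-1]) for i in range(4)],[np.degrees(np.arctan2(*(p[i]-p[i-1])[1::-1])) for i in range(4)])
print("stub plane30 top",plane(T,ct([(104,64),(230,76)]),.03),"side",plane(S,cs([(742,123),(770,212)]),.03))
E
```

```text
stub [[ 0.5435 -0.1751  0.0283  0.0001]
 [ 0.5387 -0.2177  0.0284  0.0022]] 0.04287261857859913
top [[ 0.5047 -0.1702  0.0747  0.0027]
 [ 0.4998 -0.2134  0.0758  0.0011]
 [ 0.4004 -0.2022  0.0788  0.0002]
 [ 0.4054 -0.1594  0.0795  0.0002]] [ 0.4526 -0.1863  0.0772  0.0011]
yaw deg -6.324860990135458 0.09998719015457391
stub yaw -6.42002198287942
[[270.0, 180.0], [339.0, 187.0], [327.0, 276.0], [280.0, 275.0]]
[[ 0.6065  0.0513  0.005 ]
 [ 0.5938 -0.0827  0.005 ]
 [ 0.4215 -0.0609  0.005 ]
 [ 0.4225  0.0288  0.005 ]] [ 0.5111 -0.0159  0.005 ]
[np.float64(0.18532579416572112), np.float64(0.13463227916536585), np.float64(0.17371339945408748), np.float64(0.08976775666442814)] [np.float64(6.971793809222735), np.float64(-95.39455030486748), np.float64(172.79758551444456), np.float64(89.3333360023599)]
[[393.0, 232.0], [393.0, 283.0], [313.0, 283.0], [304.0, 252.0], [333.0, 230.0]]
[[ 0.629   0.0282  0.005 ]
 [ 0.5731 -0.1082  0.005 ]
 [ 0.4178 -0.0585  0.005 ]
 [ 0.424   0.03    0.005 ]
 [ 0.5039  0.0747  0.005 ]] [ 0.5096 -0.0067  0.005 ]
[np.float64(0.13348122684878785), np.float64(0.14739422128456012), np.float64(0.16306592782591525), np.float64(0.08874780987560765)] [np.float64(-20.415439614307743), np.float64(-112.27760311227043), np.float64(162.25001706131363), np.float64(86.01184272687046)]
stub plane30 top [[ 0.5433 -0.1749  0.03  ]
 [ 0.5395 -0.2177  0.03  ]] side [[ 0.5428 -0.1762  0.03  ]
 [ 0.537  -0.2186  0.03  ]]
```

The stub and bar heights (28 and 77 mm), sizes (43 and 100 mm) and yaw (−6.4°) all check out. The mat mask leaked into the wood grain, so I'll tighten it.

```bash
python3 - <<'E'
from m import *
np.set_printoptions(precision=4,suppress=True)
Q=[]
for d,r in((T,(270,180,70,110)),(S,(295,230,100,60))):
    H=cv2.cvtColor(cv2.medianBlur(d["image"],5),cv2.COLOR_RGB2HSV)
    x,y,w,hh=r; th,_=cv2.threshold(H[y:y+hh,x:x+w,0].copy(),0,255,cv2.THRESH_OTSU)
    q=quad(cv2.inRange(H[:,:,0],0,int(th)),r);p=plane(d,q,.005)
    print(th,q.tolist());print(p,p.mean(0));Q.append(q)
    print([np.linalg.norm(p[i]-p[i-1]) for i in range(4)],[np.degrees(np.arctan2(*(p[i]-p[i-1])[1::-1])) for i in range(4)])
# both: order corners by plane position
o=lambda d,q:q[np.argsort([round(a[0]>.5)*2+(a[1]>-.015) for a in plane(d,q,.005)])]
if len(Q[1])==4: e=tri(T,o(T,Q[0]),S,o(S,Q[1]));print(e,e.mean(0))
E
```

```text
22.0 [[270.0, 181.0], [339.0, 188.0], [326.0, 276.0], [280.0, 275.0]]
[[ 0.6045  0.0513  0.005 ]
 [ 0.5919 -0.0827  0.005 ]
 [ 0.4215 -0.059   0.005 ]
 [ 0.4225  0.0288  0.005 ]] [ 0.5101 -0.0154  0.005 ]
[np.float64(0.1833661065640198), np.float64(0.13460850577264755), np.float64(0.17203779762391508), np.float64(0.08786018107301632)] [np.float64(7.035338023907832), np.float64(-95.3927538788037), np.float64(172.08172646059683), np.float64(89.30687806504561)]
20.0 [[378.0, 230.0], [394.0, 272.0], [312.0, 281.0], [304.0, 254.0], [334.0, 231.0]]
[[ 0.5995  0.0442  0.005 ]
 [ 0.5864 -0.0813  0.005 ]
 [ 0.4174 -0.0528  0.005 ]
 [ 0.4224  0.0244  0.005 ]
 [ 0.5051  0.0711  0.005 ]] [0.5061 0.0011 0.005 ]
[np.float64(0.09816321093881693), np.float64(0.12625270009312817), np.float64(0.17135227621095486), np.float64(0.07737497816873404)] [np.float64(-15.873077963317442), np.float64(-95.9680869241269), np.float64(170.40576907564017), np.float64(86.28847050445208)]
```

Some reddish grain still merges with the mat, so I'll look at a crop and read the corners directly.

```bash
python3 - <<'E'
from h import *
T,S=ctrl.get_image("top"),ctrl.get_image("side")
o=np.zeros((550,800,3),np.uint8)
o[:,:350]=cv2.resize(T["image"][185:285,270:340][:110],(350,500),interpolation=2)[:550] if 0 else cv2.copyMakeBorder(cv2.resize(T["image"][185:285,270:340],(350,500),interpolation=2),0,50,0,0,0)
o[:270,350:]=cv2.resize(S["image"][230:290,298:398],(450,270),interpolation=2)
cv2.imwrite("pics/mat.png",cv2.convertScaleAbs(o[:,:,::-1],alpha=1.4))
E
```

```text
(no output)
```

View pics/mat.png

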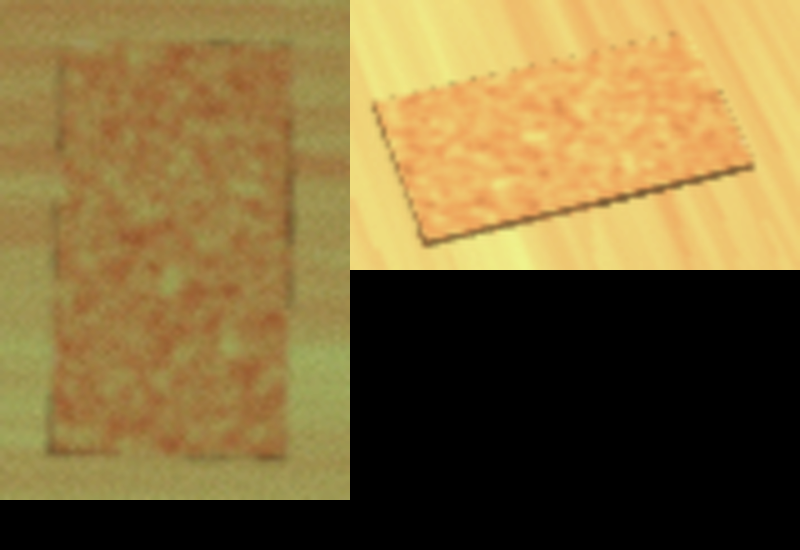

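The mat corners in this crop are: top view (60,42), (291,43), (286,459), (49,454); side view (678,33), (752,165), (425,240), (374,102).

```bash
cat > go.py <<'E'
from h import *
# world target (TCP pos, yaw of bar axis deg, tilt deg) -> tool-frame rows from the current pose
def tgt(yaw,tilt):
    # tool z down leaning: body toward +bar x, so z has -x part; y = closing axis, across the bar
    Rz=R.from_euler("z",yaw,degrees=True); t=np.radians(tilt)
    z=Rz.apply([-np.sin(t),0,-np.cos(t)]); y=Rz.apply([0,1,0]); 
    return [R.from_matrix(np.c_[np.cross(s*y,z),s*y,z]) for s in(1,-1)]
def rows(p,yaw,tilt):
    o=ctrl.get_obs(); C=R.from_rotvec(o["tool_rot"])
    d=min((C.inv()*g for g in tgt(yaw,tilt)),key=lambda r:r.magnitude())
    print("t",o["t"],"offset mm",(C.inv().apply(np.array(p)-o["tool_pos"])*1e3).round(1),"rot",d.as_rotvec().round(4),"q",o["q"].round(2))
E
python3 - <<'E'
from go import *
np.set_printoptions(precision=4,suppress=True)
T,S=ctrl.get_image("top"),ctrl.get_image("side")
a=np.array([(60,42),(291,43),(286,459),(49,454)])/5+[270,185]-.4
b=(np.array([(678,33),(752,165),(425,240),(374,102)])-[350,0])/4.5+[298,230]-.4
e=tri(T,a,S,b);print(e,e.mean(0));v=(e[0]+e[1]-e[2]-e[3])[:2]/2;print(np.linalg.norm(v),np.degrees(np.arctan2(v[1],v[0])),np.linalg.norm((e[0]-e[1]+e[3]-e[2])[:2]/2))
print(plane(T,a,.005).mean(0),plane(S,b,.005).mean(0))
ax=np.array([np.cos(np.radians(-6.4)),np.sin(np.radians(-6.4)),0])
end=np.array([.541,-.1965,0]); g=end-.014*ax   # grasp xy
# TCP = grasp + 19mm*tool z
for z in(.10,.006):
    p=g-ax*.019*np.sin(np.radians(10)); p[2]=z; print(p); rows(p,-6.4,10)
E
```

```text
[[ 0.5786  0.029   0.0048  0.0052]
 [ 0.5805 -0.0608  0.0032  0.0028]
 [ 0.4204 -0.0605  0.0066  0.0007]
 [ 0.4217  0.03    0.005   0.0002]] [ 0.5003 -0.0156  0.0049  0.0022]
0.1584953316628266 -0.24338579223677154 0.0900990694510225
[ 0.5013 -0.0158  0.005 ] [ 0.499  -0.0155  0.005 ]
[ 0.5238 -0.1946  0.1   ]
t 0.6 offset mm [-557.1 -580.8  131.3] rot [ 0.0282  0.173  -0.3223] q [ 1.02  0.05  1.61  0.    1.48 -0.12]
[ 0.5238 -0.1946  0.006 ]
t 0.6 offset mm [-557.1 -580.8  225.3] rot [ 0.0282  0.173  -0.3223] q [ 1.02  0.05  1.61  0.    1.48 -0.12]
```

The mat is at (0.500, −0.016) with yaw about 0. It measures 158×90 mm with its top at 4.9 mm, which all checks out. I'll move above the stub, staying high.

```bash
R='{"gripper":-1,"offset":[-557,-581,60],"rotation":[0.028,0.173,-0.322]}'; python3 -m handwheel '[{"gripper":-1,"offset":[-70,-73,7],"rotation":[0.004,0.022,-0.04]},{"gripper":-1,"offset":[-140,-146,15],"rotation":[0.008,0.044,-0.08]},{"gripper":-1,"offset":[-210,-219,22],"rotation":[0.012,0.066,-0.12]},{"gripper":-1,"offset":[-280,-292,30],"rotation":[0.014,0.087,-0.16]},{"gripper":-1,"offset":[-350,-365,37],"rotation":[0.018,0.11,-0.2]},{"gripper":-1,"offset":[-420,-438,45],"rotation":[0.022,0.13,-0.24]},{"gripper":-1,"offset":[-490,-511,52],"rotation":[0.025,0.15,-0.28]},{"gripper":-1,"offset":[-557,-581,60],"rotation":[0.028,0.173,-0.322]}]' 40
python3 -c "
from go import *
rows([.5238,-.1946,.13],-6.4,10)"
```

```text
t: 1.6
tool_pos: [0.4251, 0.0931, 0.1949]
tool_rot: [-0.164, -2.964, -0.016]
contact_force: [1.1, 0.3, -0.3]
opening: 0.0851
grip_force: 0.0
t 1.6 offset mm [-139.  -275.1   41.3] rot [0.0007 0.001  0.0012] q [ 0.03 -0.27  1.98  0.02  1.61 -1.43]
```

```bash
python3 -m handwheel '[{"gripper":-1,"offset":[-23,-46,7],"rotation":[0,0,0]},{"gripper":-1,"offset":[-46,-92,14],"rotation":[0,0,0]},{"gripper":-1,"offset":[-70,-138,21],"rotation":[0,0,0]},{"gripper":-1,"offset":[-93,-184,28],"rotation":[0,0,0]},{"gripper":-1,"offset":[-116,-230,35],"rotation":[0,0,0]},{"gripper":-1,"offset":[-139,-275,41],"rotation":[0,0,0]},{"gripper":-1,"offset":[-139,-275,41],"rotation":[0,0,0]},{"gripper":-1,"offset":[-139,-275,41],"rotation":[0,0,0]}]'
python3 - <<'E'
from go import *
rows([.5238,-.1946,.13],-6.4,10)
rows([.5238,-.1946,.006],-6.4,10)
T,S=ctrl.get_image("top"),ctrl.get_image("side")
o=np.zeros((400,800,3),np.uint8)
o[:,:400]=cv2.resize(T["image"][150:310,320:480],(400,400));o[:,400:]=cv2.resize(S["image"][200:360,290:450],(400,400))
cv2.imwrite("pics/above.png",o[:,:,::-1])
E
```

```text
t: 2.6
tool_pos: [0.5227, -0.1924, 0.1299]
tool_rot: [-0.166, -2.962, -0.016]
contact_force: [-0.1, -0.0, 0.2]
opening: 0.0854
grip_force: 0.0
t 2.6 offset mm [-1.3 -2.1 -0.4] rot [ 0.0008 -0.0004 -0.0005] q [-0.46  0.09  1.75 -0.06  1.46 -1.9 ]
t 2.6 offset mm [-22.9  -2.2 121.8] rot [ 0.0008 -0.0004 -0.0005] q [-0.46  0.09  1.75 -0.06  1.46 -1.9 ]
```

View pics/above.png

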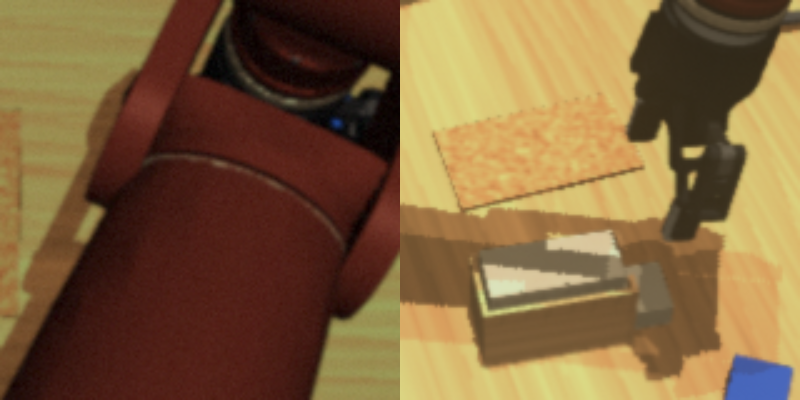

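The gripper hangs above the stub with the fingers straddling it (side crop about (690,190) over the stub at (655,290)). I'll descend.

```bash
python3 -m handwheel '[{"gripper":-1,"offset":[-4,-2,20],"rotation":[0,0,0]},{"gripper":-1,"offset":[-8,-2,40],"rotation":[0,0,0]},{"gripper":-1,"offset":[-12,-2,60],"rotation":[0,0,0]},{"gripper":-1,"offset":[-15,-2,78],"rotation":[0,0,0]},{"gripper":-1,"offset":[-18,-2,95],"rotation":[0,0,0]},{"gripper":-1,"offset":[-20,-2,107],"rotation":[0,0,0]},{"gripper":-1,"offset":[-22,-2,117],"rotation":[0,0,0]},{"gripper":-1,"offset":[-22,-2,117],"rotation":[0,0,0]}]'
python3 -c "
from go import *
rows([.5238,-.1946,.006],-6.4,10)"
```

```text
t: 3.7
tool_pos: [0.5236, -0.1947, 0.0101]
tool_rot: [-0.166, -2.961, -0.016]
contact_force: [0.2, 0.3, -0.1]
opening: 0.0852
grip_force: 0.0
t 3.7 offset mm [-0.9  0.1  4. ] rot [ 0.0007 -0.0013 -0.0002] q [-0.46  0.25  1.8  -0.06  1.26 -1.89]
```

```bash
python3 -m handwheel '[{"gripper":-1,"offset":[-0.5,0,3],"rotation":[0,0,0]},{"gripper":-1,"offset":[-0.5,0,3],"rotation":[0,0,0]},{"gripper":-0.4,"offset":[-0.5,0,3],"rotation":[0,0,0]},{"gripper":0,"offset":[-0.5,0,3],"rotation":[0,0,0]},{"gripper":0.5,"offset":[-0.5,0,3],"rotation":[0,0,0]},{"gripper":1,"offset":[-0.5,0,3],"rotation":[0,0,0]},{"gripper":1,"offset":[-0.5,0,3],"rotation":[0,0,0]},{"gripper":1,"offset":[-0.5,0,3],"rotation":[0,0,0]}]' 40
python3 - <<'E'
from go import *
o=ctrl.get_obs();print(o["contact_force"],o["opening"],o["grip_force"],o["tool_pos"])
S=ctrl.get_image("side")
cv2.imwrite("pics/grip.png",cv2.resize(S["image"][260:360,300:440],(700,500),interpolation=2)[:,:,::-1])
# 85 mm draw along the bar axis, in tool axes
C=R.from_rotvec(o["tool_rot"]);a=np.radians(-6.4);print(C.inv().apply(np.array([np.cos(a),np.sin(a),0])*85))
E
```

```text
t: 4.7
tool_pos: [0.5244, -0.1949, 0.0083]
tool_rot: [-0.166, -2.963, -0.015]
contact_force: [0.5, 1.1, 4.1]
opening: 0.0434
grip_force: 41.6
[0.50519735 1.13108051 4.14930282] 0.04336892648958016 41.56807601451874 [ 0.52436704 -0.19488055  0.00833927]
[-8.37198436e+01  2.88695300e-02 -1.46964945e+01]
```

View pics/grip.png

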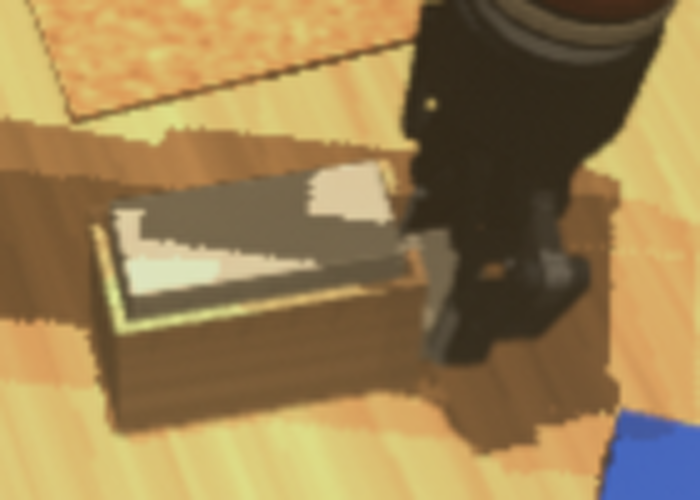

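The bar is gripped (43.4 mm opening, 41.6 N) and the fingers are clear of the chute in the picture (finger tip at about (450,355), chute face at 425). I'll draw it out level.

```bash
python3 -m handwheel '[{"gripper":1,"offset":[-6,0,-1.5],"rotation":[0,0,0]},{"gripper":1,"offset":[-16,0,-3.3],"rotation":[0,0,0]},{"gripper":1,"offset":[-28,0,-5.4],"rotation":[0,0,0]},{"gripper":1,"offset":[-40,0,-7.5],"rotation":[0,0,0]},{"gripper":1,"offset":[-53,0,-9.8],"rotation":[0,0,0]},{"gripper":1,"offset":[-66,0,-12.1],"rotation":[0,0,0]},{"gripper":1,"offset":[-78,0,-14.2],"rotation":[0,0,0]},{"gripper":1,"offset":[-84,0,-15.2],"rotation":[0,0,0]}]' 60
python3 - <<'E'
from go import *
S=ctrl.get_image("side")
cv2.imwrite("pics/drawn.png",cv2.resize(S["image"][240:360,300:460],(800,600),interpolation=2)[:,:,::-1])
E
```

```text
t: 5.75
tool_pos: [0.6099, -0.2045, 0.0079]
tool_rot: [-0.166, -2.964, -0.015]
contact_force: [-1.1, -0.8, -0.4]
opening: 0.0427
grip_force: 61.0
```

View pics/drawn.png

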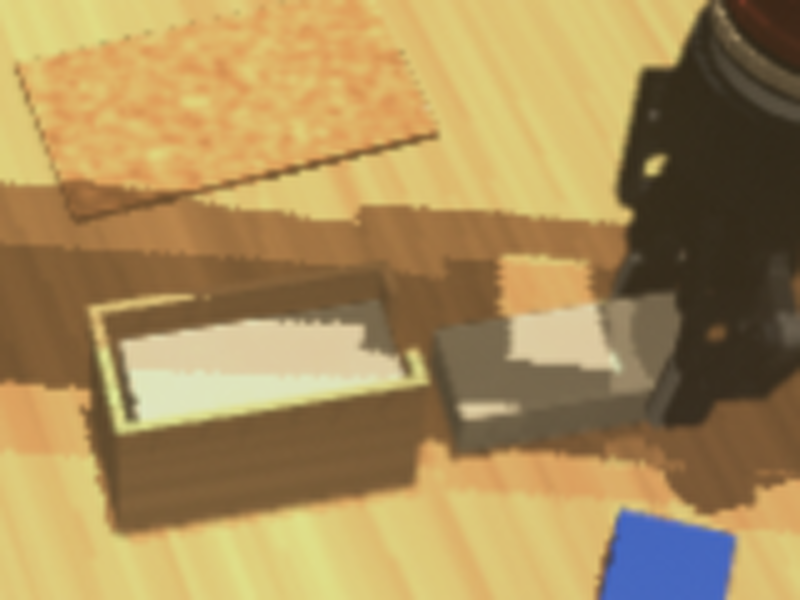

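The low bar is fully out, with its rear corners at about (437,330) and (460,430). The two upper bars have dropped level inside the chute. I'll check the bar's offset in the grip and plan the transfer.

```bash
python3 - <<'E'
from go import *
S=ctrl.get_image("side")
p=plane(S,np.array([(437,330),(460,430)])/5+[300,240]-.4,.030);print(p,p.mean(0))
o=ctrl.get_obs();a=np.radians(-6.4);A=np.array([[np.cos(a),np.sin(a)],[-np.sin(a),np.cos(a)]])
print("rear end rel TCP in bar axes",A@(p.mean(0)-o["tool_pos"])[:2], np.degrees(np.arctan2(*(p[0]-p[1])[1::-1]))-90)
rows([.610,-.2045,.068],-6.4,10)
rows([.5336,-.0156,.068],0,10)
E
```

```text
[[ 0.53108823 -0.17531685  0.03      ]
 [ 0.52197932 -0.221258    0.03      ]] [ 0.52653377 -0.19828743  0.03      ]
rear end rel TCP in bar axes [-0.08321741 -0.00314718] -11.214787395336032
t 5.85 offset mm [ 10.   -0.  -59.2] rot [0.0001 0.0008 0.    ] q [-0.42  0.42  1.59 -0.05  1.3  -1.86]
t 5.85 offset mm [105.5 179.2 -42.4] rot [ 0.0194  0.0008 -0.11  ] q [-0.42  0.42  1.59 -0.05  1.3  -1.86]
```

The bar has not slipped: its rear end is 83.2 mm behind the TCP, against 83.3 expected. I'll lift it and carry it over.

```bash
python3 -m handwheel '[{"gripper":1,"offset":[3,0,-20],"rotation":[0,0,0]},{"gripper":1,"offset":[7,0,-40],"rotation":[0,0,0]},{"gripper":1,"offset":[10,0,-59],"rotation":[0,0,0]},{"gripper":1,"offset":[20,20,-57],"rotation":[0.002,0,-0.011]},{"gripper":1,"offset":[40,60,-54],"rotation":[0.006,0,-0.035]},{"gripper":1,"offset":[65,105,-50],"rotation":[0.011,0,-0.065]},{"gripper":1,"offset":[90,150,-45],"rotation":[0.016,0,-0.09]},{"gripper":1,"offset":[105.5,179,-42.4],"rotation":[0.019,0,-0.11]}]'
python3 -c "
from go import *
rows([.5336,-.0156,.068],0,10);rows([.5336,-.0156,.012],0,10)"
```

```text
t: 6.85
tool_pos: [0.53, -0.0125, 0.0673]
tool_rot: [0.004, -2.965, -0.002]
contact_force: [0.5, -0.1, -1.0]
opening: 0.0426
grip_force: 61.2
t 6.85 offset mm [-3.4 -3.1 -1.3] rot [ 0.0011 -0.0023  0.0028] q [-0.15  0.11  1.85 -0.03  1.36 -1.72]
t 6.85 offset mm [-13.2  -3.2  53.8] rot [ 0.0011 -0.0023  0.0028] q [-0.15  0.11  1.85 -0.03  1.36 -1.72]
```

```bash
python3 -m handwheel '[{"gripper":1,"offset":[-2,-1,10],"rotation":[0,0,0]},{"gripper":1,"offset":[-4,-1,20],"rotation":[0,0,0]},{"gripper":1,"offset":[-6,-1,30],"rotation":[0,0,0]},{"gripper":1,"offset":[-8,-1,39],"rotation":[0,0,0]},{"gripper":1,"offset":[-9,-1,46],"rotation":[0,0,0]},{"gripper":1,"offset":[-10,-1,51],"rotation":[0,0,0]},{"gripper":1,"offset":[-10.5,-1,54],"rotation":[0,0,0]},{"gripper":1,"offset":[-10.5,-1,54],"rotation":[0,0,0]}]'
python3 - <<'E'
from go import *
rows([.5336,-.0156,.007],0,10)
S=ctrl.get_image("side")
cv2.imwrite("pics/lay.png",cv2.resize(S["image"][200:320,290:450],(800,600),interpolation=2)[:,:,::-1])
E
```

```text
t: 7.85
tool_pos: [0.5338, -0.0167, 0.0132]
tool_rot: [-0.0, -2.967, -0.001]
contact_force: [-0.8, -0.0, -0.7]
opening: 0.043
grip_force: 61.1
t 7.85 offset mm [-0.9  1.1  6.2] rot [ 0.0006 -0.0001 -0.0003] q [-0.16  0.19  1.86 -0.03  1.26 -1.72]
```

View pics/lay.png

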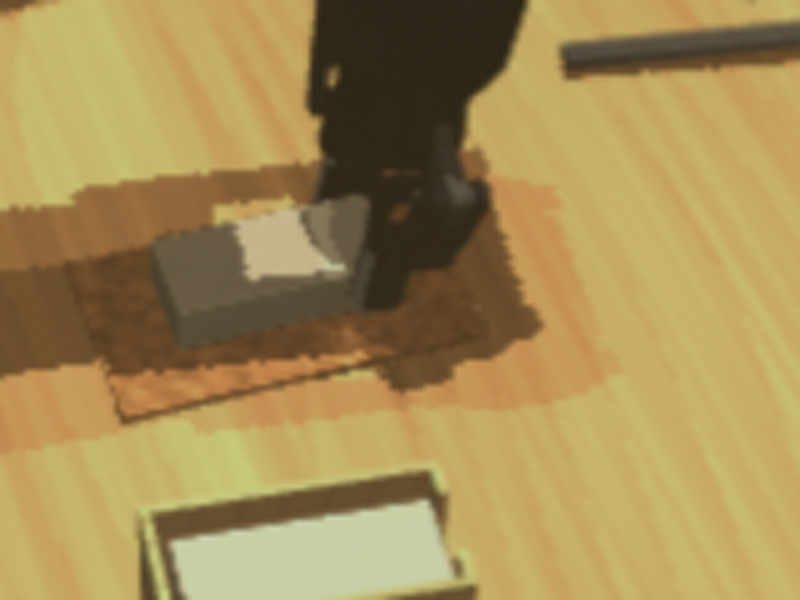

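The bar is held level just above the mat (rear corner at about (153,243)), and it's centred and aligned. I'll lower the last 6 mm and check for contact.

```bash
python3 -m handwheel '[{"gripper":1,"offset":[0,0.5,1],"rotation":[0,0,0]},{"gripper":1,"offset":[-0.3,1,2],"rotation":[0,0,0]},{"gripper":1,"offset":[-0.5,1,3],"rotation":[0,0,0]},{"gripper":1,"offset":[-0.7,1,4],"rotation":[0,0,0]},{"gripper":1,"offset":[-0.9,1,5],"rotation":[0,0,0]},{"gripper":1,"offset":[-1,1,5.5],"rotation":[0,0,0]},{"gripper":1,"offset":[-1,1,5.5],"rotation":[0,0,0]},{"gripper":1,"offset":[-1,1,5.5],"rotation":[0,0,0]}]'
```

```text
t: 8.9
tool_pos: [0.5339, -0.0157, 0.0078]
tool_rot: [-0.0, -2.967, -0.001]
contact_force: [0.3, -0.8, -0.5]
opening: 0.0432
grip_force: 61.1
```

```bash
python3 -m handwheel '[{"gripper":1,"offset":[0,0,0.4],"rotation":[0,0,0]},{"gripper":1,"offset":[-0.1,0,0.8],"rotation":[0,0,0]},{"gripper":1,"offset":[-0.2,0,1.2],"rotation":[0,0,0]},{"gripper":1,"offset":[-0.2,0,1.2],"rotation":[0,0,0]},{"gripper":1,"offset":[-0.2,0,1.2],"rotation":[0,0,0]},{"gripper":1,"offset":[-0.2,0,1.2],"rotation":[0,0,0]},{"gripper":1,"offset":[-0.2,0,1.2],"rotation":[0,0,0]},{"gripper":1,"offset":[-0.2,0,1.2],"rotation":[0,0,0]}]'
```

```text
t: 9.9
tool_pos: [0.5339, -0.0157, 0.0074]
tool_rot: [-0.0, -2.967, -0.001]
contact_force: [-2.7, 0.5, 5.3]
opening: 0.043
grip_force: 61.9
```

The bar is down on the mat (5 N upward). I'll release and then retreat.

```bash
python3 -m handwheel '[{"gripper":0,"offset":[0,0,0],"rotation":[0,0,0]},{"gripper":-0.3,"offset":[0,0,0],"rotation":[0,0,0]},{"gripper":-1,"offset":[0,0,0],"rotation":[0,0,0]},{"gripper":-1,"offset":[0,0,0],"rotation":[0,0,0]},{"gripper":-1,"offset":[0,0,0],"rotation":[0,0,0]},{"gripper":-1,"offset":[0,0,0],"rotation":[0,0,0]},{"gripper":-1,"offset":[0,0,-8],"rotation":[0,0,0]},{"gripper":-1,"offset":[0,0,-20],"rotation":[0,0,0]}]' 20
python3 -m handwheel '[{"gripper":-1,"offset":[0,0,-20],"rotation":[0,0,0]},{"gripper":-1,"offset":[0,0,-50],"rotation":[0,0,0]},{"gripper":-1,"offset":[0,0,-80],"rotation":[0,0,0]},{"gripper":-1,"offset":[0,50,-110],"rotation":[0,0,0]},{"gripper":-1,"offset":[0,100,-130],"rotation":[0,0,0]},{"gripper":-1,"offset":[0,150,-130],"rotation":[0,0,0]},{"gripper":-1,"offset":[0,200,-130],"rotation":[0,0,0]},{"gripper":-1,"offset":[0,230,-130],"rotation":[0,0,0]}]'
python3 - <<'E'
from go import *
T,S=ctrl.get_image("top"),ctrl.get_image("side")
o=np.zeros((500,800,3),np.uint8)
o[:,:400]=cv2.resize(T["image"][180:305,260:360+0],(400,500));o[:,400:]=cv2.resize(S["image"][220:345,300:400],(400,500))
cv2.imwrite("pics/end.png",o[:,:,::-1])
E
```

```text
t: 10.9
tool_pos: [0.5372, -0.0157, 0.0267]
tool_rot: [-0.001, -2.967, -0.001]
contact_force: [0.8, -0.4, -1.0]
opening: 0.0854
grip_force: 0.0
t: 11.9
tool_pos: [0.5603, 0.2166, 0.1564]
tool_rot: [0.002, -2.969, -0.002]
contact_force: [0.2, -0.2, 0.3]
opening: 0.0854
grip_force: 0.0
```

View pics/end.png

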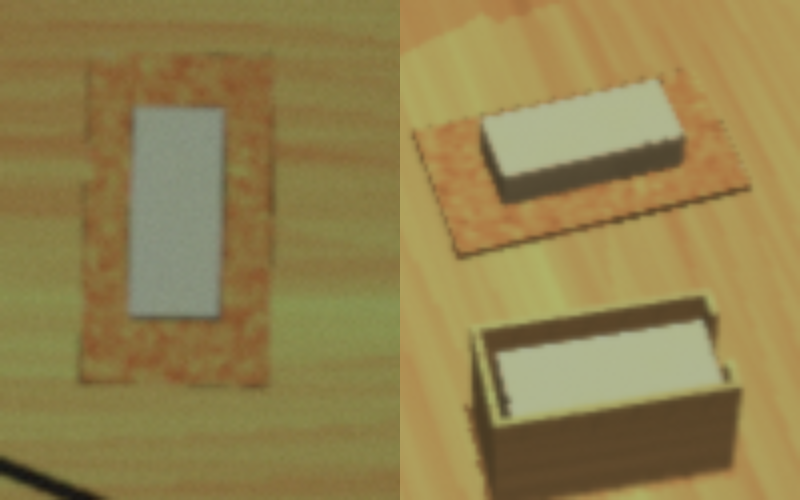

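The bar lies flat, aligned and centred on the mat (bar (176,212), mat (177,218)). The upper bars sit level in the chute and the arm is clear. I'll hand it in.

```bash
python3 -c "
from station import ctrl
print(ctrl.finish_job())"
```

```text
the job is handed in; nothing more can be done
None
```

The bottom bar is drawn out and lies flat in the middle of the cork mat, lengthwise along it; the two upper bars dropped level in their chute, and I handed the job in at about 12 s (no verdict was returned).

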